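# Slide the holder block under the inspection bridge and shut the keeper

## Task

Push the grey holder block flat along the desk, lengthwise, under the low inspection bridge through the end where the swing arm is, until it is fully home against the stop at the far end. Then push the swing arm shut across the passage behind the block, as far as it goes, so that it keeps the block in. Only push with the fingers: do not lift or tip the block, and leave the vials, the battery and the tin where they stand.

Things in the scene. Friction and masses are not known exactly. Their poses are not given: they have to be found in the camera images.
- holder: The grey holder block, loose on the desk: a flat rectangular block with some shallow holes in its top, 50 (own x) by 90 (own y, its long axis) by 22 (z) mm, 70 to 170 g. Origin at the centre of its underside. Either end may go in first.
- bridge: The low inspection bridge, bare aluminium, fixed to the desk, no floor plate. Origin on the desk at the middle of the passage. The passage runs along its own x: entry at -x, stop at +x, so the block is pushed towards +x. Side walls 26 mm high from x = -30 to +48, inner faces at y = -28 and +28, outer -44 and +44 mm. Foot flanges 4 mm thick, x -64 to +56, out to y = -59 and +59 mm.
- deck (a point): Centre of the top of the bridge's flat deck, which has a rectangular window: 36 mm above the desk (screw heads to 39). The deck covers x = -30 to +30 mm of the bridge's frame, underside 26 mm above the desk. Two lead-in cheeks, 22 mm high, flare from the walls' front ends to about y = -41 and +41 mm at x = -51 mm.
- stop (a point): Middle of the face of the steel end stop, 12 mm above the desk, at x = +40 mm in the bridge's frame. A block fully home touches it: its centre is then at x = -5 and its tail at x = -50 mm, 20 mm outside the deck.
- keeper_hinge (a point): The vertical hinge axis of the swing arm (keeper), 15 mm above the desk, at x = -56, y = -50 mm in the bridge's frame, on the robot's side of the entry. A 9 mm pin rises to 31 mm there.
- keeper (a joint): Angle of the swing arm. 0 = shut, at its limit: it lies along the bridge's +y behind the block (2 mm gap to a home block). It grows swinging out; at 1.57 it points to the bridge's -x. A dark steel bar 8 mm thick, 62 mm from hinge axis to rounded tip (12 mm across), 8 to 22 mm above the desk. It stays where left; 0.5 N at the tip moves it.
- vial: A small bystander vial with a red cap, 23 mm across, 53 mm high, standing loose on the desk, left of the work. Origin at its underside. Leave it alone.
- battery: A small upright bystander battery, 15 mm across, 50 mm high, loose. Origin at its underside. Leave it alone.
- tin: A flat round bystander tin, 56 mm across, 20 mm high, loose, right of the bridge. Origin at its underside. Leave it alone.
- vial_far: A small bystander vial with a yellow cap, 23 mm across, 53 mm high, loose, right of the bridge and farther off. Origin at its underside. Leave it alone.
Things that resemble listed ones, but are neither listed nor needed, are in the scene too. What is shaped like the holder but turquoise is not meant.

How it is judged:
By the outcome, as a careful person would: the job done as asked, in the order asked, and still so for the second after the job is handed in, with the robot touching nothing.
It also fails if it takes over 64 s, if anything falls off the work surface, if the arm or the gripper's body presses on something with over 40 N, if the wrist force passes 120 N, or if a joint passes its speed limit or range.

## Robot

A 6-joint arm with a two-finger parallel gripper is mounted at the origin on a cart in front of the work surface, level with it; the furniture and walls round the work are solid. World frame = base frame: x ahead of the robot, y to its left, z up, the work surface at z = 0. Lengths are in m, angles in rad, forces in N, time in s.
With the tool pointing down it reaches from about 0.35 to 0.775 m from the base axis. Payload 7.3 kg.
Tool frame: the origin (TCP) lies midway between the tips of the shut fingers; the grasp point (between the pads) lies 19 mm behind it (ctrl.grip_point_offset is the distance from the TCP to the grasp point, in m); z points along the fingers, y is the line along which they close (so a half turn about z gives the same grasp; the last joint's range is limited). The gripper opens to 92 mm and grips with 3 to 60 N. Pads are 19 mm wide; open, the fingers measure 130 mm over their backs; the gripper's body (75 mm by 190 mm) begins 47 mm behind the grasp point.
Start: joints at [1.106, 0.342, 1.524, -0, 1.275, -0.146], TCP at [0.165, 0.499, 0.227] pointing down, gripper open.
Joint ranges: [-2.53, 2.53], [-0.77, 2.02], [0.04, 2.7], [-1, 4.14], [0.28, 2.66], [-3.11, 3.11]. Speed limits (rad/s): [2.57, 2.57, 3.14, 3.14, 3.14, 3.14].

## Interface

Orientations are given as a unit quaternion [w, x, y, z].
In Python, from cell import ctrl gives the robot as it stands.
- The arm moves only by the tool apply_moves, never from a script. Its arguments are lists of equal length, an entry for each row: "offset": the shift along the world's x, y, z in units of 200 mm (1.0 is 200 mm), a list of three; "turn": the turn, a rotation vector about the world's x, y, z in units of 180 degrees (1.0 is 180 degrees), a list of three. In form: {"offset": [[dx, dy, dz], ...], "turn": [[ax, ay, az], ...]}. A call has 1 to 10 rows; each row is the pose to reach, as a shift and turn from the pose commanded when the call began, turning the shorter way round; what a row does not reach only later rows make up. A row lasts 1/12 s, in which the tool goes at most 41.7 mm and 7.16 degrees, less where a joint would pass 70% of its speed; a pose out of reach is approached as far as the arm can. A call with a number of a shift or a turn outside -1 to 1 is refused whole. A call with a gripper value outside its range is refused whole. "hand" is the opening, from -1 (shut) to 1 (fully open), set as the call begins (left out, the last holds). The fingers move at their own pace and stop on an object; the grip force is fixed at half the most. Time passes only in rows, so rows that repeat a pose let the fingers close. It gives the time, the measured TCP pose, the force, the opening and the grip force at its end, in the units of the state.
- ctrl.state(): the state, without advancing time (a new reading comes with each control period).
- ctrl.grab_frame(name): name is "scene" or "top" or "wrist"; returns a dict with "image" (400x640x3 uint8, red, green, blue), "intrinsics" (3x3 intrinsics, pixels), "pose" (4x4, takes a point from camera to world coordinates); the wrist camera has in their place "tool_from_camera" (4x4, takes a point from camera to tool coordinates, whose origin is the TCP and whose axes are the flange's). Camera axes: x right, y down, z forward; pixel columns grow to the right and rows downward; lengths in m; the calibration is good to about 2 mm. A picture is of the moment at which its call begins: read the wrist's pose just before it. There is no depth.
- ctrl.job_done(): hands the job in; it is judged then, once.
The state is a dict: "time_s": time; "joint_positions": joint angles; "joint_velocities": joint speeds; "tau": joint torques, N m; "tcp_pos": TCP position; "tool_rot": TCP orientation; "force": force on the tool from outside, world axes, zero at the start; "wrist_torque": the same for the moment, N m; "grip_width": finger opening in m; "grasp_force": force on a finger pad.
Only numpy, scipy, OpenCV 4.12 (cv2) and the standard library are available. Lean on these libraries where they do the work, as an engineer would, in place of code of your own. Each camera call takes 0.05 s, during which the arm holds its last target. There are 200 camera calls.

## Working session

There is one attempt and no reset: what is moved stays moved. The work goes in short steps, Python scripts to look and compute and a tool call to move; the robot and the scene stay as the last step left them, time stands still between calls to the robot, and variables do not carry over. Pictures are saved under pics/ and viewed, at most 10 in all, crops included, and the job is handed in when it is done.

Besides the shell and the picture viewer there is one more tool, called after "Call:" in YAML: its name, and indented under it one key for each argument. apply_moves: Moves the arm, as the interface text tells. Its arguments: {"type":"object","properties":{"offset":{"type":"array"},"turn":{"type":"array"},"hand":{"type":"number"}},"required":["offset","turn"]}

```bash
mkdir -p pics; ls
python3 - <<'E'
from cell import ctrl
import cv2,numpy as np,pickle
D={}
for n in("scene","top"):
    f=ctrl.grab_frame(n);D[n]=f;cv2.imwrite(f"pics/{n}0.png",f["image"][:,:,::-1]);print(n,f["intrinsics"].tolist(),np.round(f["pose"],3).tolist())
pickle.dump(D,open("d.pkl","wb"))
s=ctrl.state();print(s["time_s"],s["tcp_pos"],s["tool_rot"],s["grip_width"])
E
```

```text
pics
scene [[434.0557426901748, 0.0, 325.6454129840698], [0.0, 434.0557426901748, 199.09542872004533], [0.0, 0.0, 1.0]] [[0.506, -0.671, 0.543, -0.056], [-0.863, -0.394, 0.317, -0.422], [0.001, -0.629, -0.778, 0.887], [0.0, 0.0, 0.0, 1.0]]
top [[489.0899044414379, 0.0, 317.90989762199564], [0.0, 489.0899044414379, 204.34406740820936], [0.0, 0.0, 1.0]] [[0.017, -0.988, 0.154, 0.353], [-1.0, -0.018, -0.004, -0.079], [0.007, -0.154, -0.988, 1.182], [0.0, 0.0, 0.0, 1.0]]
0.1 [0.16436705 0.49823847 0.2261328 ] [-2.04319959e-04  1.58730493e-01  9.87321726e-01 -6.31713525e-04] 0.09179609979955083
```

View pics/top0.png

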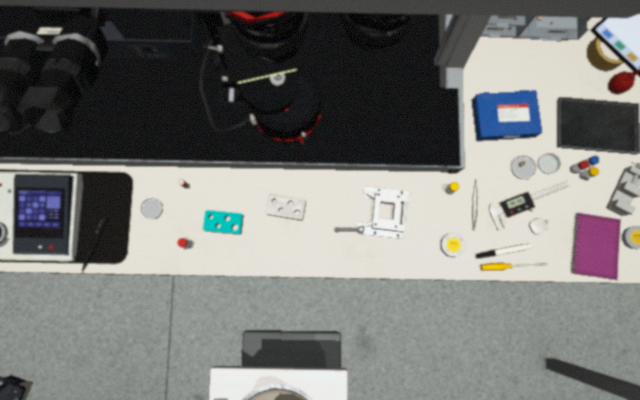

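View pics/scene0.png

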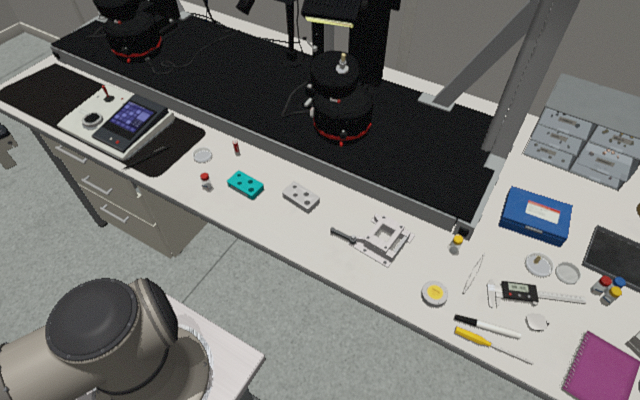

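The top view shows the grey holder at about (286,207), the turquoise lookalike at (223,222), and the bridge at (385,212) with its entry on the left. The keeper's hinge is near (372,230) and its tip near (338,230), so it is swung open. The grey block is the one meant. I'll check it in an enlarged crop.

```bash
cat > h.py <<'E'
import numpy as np,cv2
def w(f,px,z,pose=None):
    P=f["pose"] if pose is None else pose
    K=f["intrinsics"];px=np.atleast_2d(np.array(px,float))
    d=np.c_[(px-[K[0][2],K[1][2]])/K[0][0],np.ones(len(px))]@P[:3,:3].T
    t=(z-P[2,3])/d[:,2]
    return P[:3,3]+d*t[:,None]
E
python3 - <<'E'
import pickle,cv2
from h import *
D=pickle.load(open("d.pkl","rb"));f=D["top"]
c=f["image"][172:262,250:420,::-1]
cv2.imwrite("pics/crop.png",cv2.resize(c,None,fx=4.6,fy=4.6,interpolation=cv2.INTER_CUBIC))
# x=250+u/4.6
hs={"holder":((286,207),.022),"keeper tip":((338,230),.022),"hinge":((372,230),.031),"bridge":((387,212),.036),"redvial":((183,242),.053),"batt":((184,184),.05),"tin":((452,245),.02),"yv":((453,187),.053)}
for k,(p,z) in hs.items(): print(k,w(f,p,z).round(3))
E
```

```text
holder [[ 0.526 -0.008  0.022]]
keeper tip [[ 0.473 -0.133  0.022]]
hinge [[ 0.474 -0.213  0.031]]
bridge [[ 0.516 -0.248  0.036]]
redvial [[0.436 0.225 0.053]]
batt [[0.572 0.232 0.05 ]]
tin [[ 0.442 -0.405  0.02 ]]
yv [[ 0.576 -0.401  0.053]]
```

View pics/crop.png

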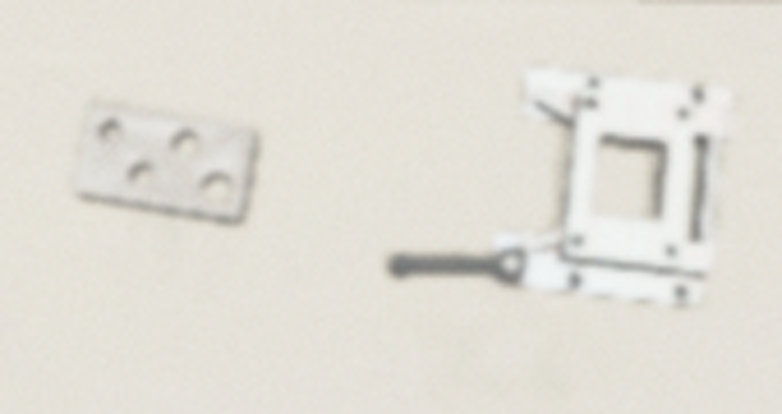

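The crop confirms it: a flat grey block with four holes. The bridge passage runs right and slightly down in the image, and the keeper is open. I'll go above the work for a close look.

Call:
apply_moves:
  offset:
    - [0.12,-0.12,0.05]
    - [0.25,-0.25,0.1]
    - [0.37,-0.37,0.15]
    - [0.5,-0.5,0.2]
    - [0.62,-0.62,0.25]
    - [0.75,-0.75,0.3]
    - [0.87,-0.87,0.35]
    - [1,-1,0.4]
    - [1,-1,0.4]
  turn:
    - [0,0,-0.02]
    - [0,0,-0.04]
    - [0,0,-0.06]
    - [0,0,-0.08]
    - [0,0,-0.1]
    - [0,0,-0.12]
    - [0,0,-0.14]
    - [0,0,-0.15]
    - [0,0,-0.15]
  hand: -0.7

```text
time_s: 0.85
tcp_pos: [0.3689, 0.295, 0.3081]
tool_rot: [0.002, 0.388, 0.922, 0.001]
force: [-0.1, 0.7, -0.2]
grip_width: 0.0363
grasp_force: 0.0
```

Call:
apply_moves:
  offset:
    - [0.1,-0.16,0]
    - [0.2,-0.33,0]
    - [0.3,-0.5,0]
    - [0.4,-0.66,0]
    - [0.5,-0.83,0]
    - [0.6,-1,0]
    - [0.6,-1,0]
  turn:
    - [0,0,-0.03]
    - [0,0,-0.06]
    - [0,0,-0.09]
    - [0,0,-0.12]
    - [0,0,-0.14]
    - [0,0,-0.15]
    - [0,0,-0.15]

```text
time_s: 1.43
tcp_pos: [0.487, 0.0935, 0.3057]
tool_rot: [0.001, 0.592, 0.806, -0.001]
force: [-0.4, 0.3, 0.3]
grip_width: 0.0138
grasp_force: 0.0
```

Call:
apply_moves:
  offset:
    - [0,-0.16,0]
    - [0,-0.33,0]
    - [0,-0.5,0]
    - [0,-0.66,0]
    - [0,-0.83,0]
    - [0,-0.9,0]
    - [0,-0.9,0]
    - [0,-0.9,0]
  turn:
    - [0,0,-0.03]
    - [0,0,-0.06]
    - [0,0,-0.09]
    - [0,0,-0.12]
    - [0,0,-0.13]
    - [0,0,-0.13]
    - [0,0,-0.13]
    - [0,0,-0.13]

```text
time_s: 2.1
tcp_pos: [0.4843, -0.0811, 0.3063]
tool_rot: [-0.001, 0.742, 0.671, 0.0]
force: [-0.3, 0.0, 0.7]
grip_width: 0.0135
grasp_force: 0.0
```

```bash
cat >> h.py <<'E'
def wrist(name):
    from cell import ctrl
    from scipy.spatial.transform import Rotation as R
    import pickle
    s=ctrl.state();f=ctrl.grab_frame("wrist")
    q=s["tool_rot"];T=np.eye(4);T[:3,:3]=R.from_quat([*q[1:],q[0]]).as_matrix();T[:3,3]=s["tcp_pos"]
    f["pose"]=T@f["tool_from_camera"];pickle.dump(f,open(name+".pkl","wb"))
    cv2.imwrite(f"pics/{name}.png",f["image"][:,:,::-1])
    print(s["time_s"],s["tcp_pos"].round(4),"toolx",T[:3,0].round(3),"tooly",T[:3,1].round(3),s["joint_positions"].round(2),s["grip_width"],s["force"].round(1));return f
E
python3 -c "
from h import *
f=wrist('w1');print(f['tool_from_camera'].round(3).tolist())"
```

```text
2.1 [ 0.4843 -0.0811  0.3063] toolx [0.1   0.995 0.001] tooly [ 0.995 -0.1   -0.001] [-0.32  0.23  1.46  0.    1.45 -0.22] 0.013515061541831477 [-0.3  0.   0.7]
[[-0.0, -0.962, -0.273, 0.074], [1.0, 0.0, -0.002, 0.0], [0.002, -0.273, 0.962, -0.157], [0.0, 0.0, 0.0, 1.0]]
```

View pics/w1.png

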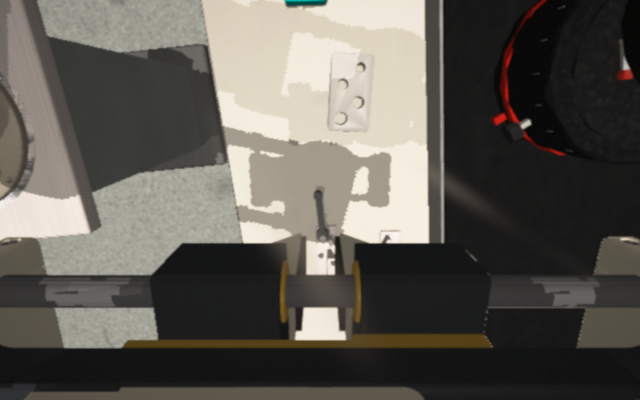

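The wrist view shows the holder with corners near (335,53), (373,56), (368,131) and (329,128), the keeper tip at (318,193) and the hinge at (322,236). The gripper hides the bridge, so I'll shift over it.

Call:
apply_moves:
  offset:
    - [0,-0.16,0]
    - [0,-0.33,0]
    - [0,-0.5,0]
    - [0,-0.66,0]
    - [0,-0.83,0]
    - [0,-1,0]
    - [0,-1,0]
    - [0,-1,0]
  turn:
    - [0,0,0]
    - [0,0,0]
    - [0,0,0]
    - [0,0,0]
    - [0,0,0]
    - [0,0,0]
    - [0,0,0]
    - [0,0,0]

```text
time_s: 2.82
tcp_pos: [0.4849, -0.2812, 0.306]
tool_rot: [-0.001, 0.741, 0.671, 0.0]
force: [0.6, 0.4, -0.2]
grip_width: 0.0137
grasp_force: 0.0
```

```bash
python3 -c "
from h import *
import pickle
f=wrist('w2')
im=f['image'][0:240,200:460,::-1];cv2.imwrite('pics/w2c.png',cv2.resize(im,None,fx=2.5,fy=2.5,interpolation=cv2.INTER_CUBIC))
g=pickle.load(open('w1.pkl','rb'))
p=w(g,[(335,53),(373,56),(368,131),(329,128)],.022);print(p.round(4).tolist(),p.mean(0));print(np.linalg.norm(p-np.roll(p,-1,0),axis=1))
print(w(g,[(318,193)],.022),w(g,[(322,236)],.031))
"
```

```text
2.8167 [ 0.4849 -0.2812  0.306 ] toolx [0.099 0.995 0.001] tooly [ 0.995 -0.099 -0.001] [-0.66  0.36  1.27  0.    1.5  -0.56] 0.013667295460763257 [ 0.6  0.4 -0.2]
[[0.5133, 0.0404, 0.022], [0.5572, 0.0326, 0.022], [0.5459, -0.0532, 0.022], [0.4983, -0.0448, 0.022]] [ 0.52867701 -0.00624606  0.022     ]
[0.04460582 0.08660199 0.04839161 0.08643793]
[[ 0.47632211 -0.12606801  0.022     ]] [[ 0.47591986 -0.18254869  0.031     ]]
```

View pics/w2c.png

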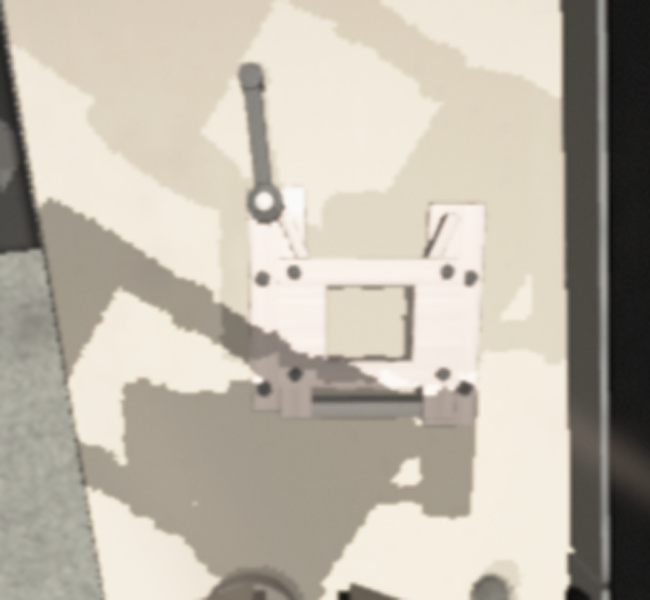

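The crop shows the bridge with deck screws at (293,271), (446,271), (443,374) and (294,374). The hinge pin is at (264,201), the keeper tip at (251,75), and the flange corners at (485,204), (474,424) and (253,410).

```bash
python3 -c "
from h import *
import pickle
f=pickle.load(open('w2.pkl','rb'))
c=lambda l:np.array(l)/2.5+[200,0]
s=w(f,c([(293,271),(446,271),(443,374),(294,374)]),.039)
print('screws',s.round(4).tolist(),s.mean(0))
d=(s[2]+s[3]-s[0]-s[1])[:2];e=(s[1]+s[2]-s[0]-s[3])[:2];print('xdir',d/np.linalg.norm(d),'ydir',e/np.linalg.norm(e))
wn=w(f,c([(327,287),(414,285),(411,358),(326,360)]),.036);print('window',wn.round(4).tolist(),wn.mean(0))
h=w(f,c([(264,201)]),.031)[0];t=w(f,c([(251,75)]),.022)[0];print('hinge',h,'tip',t,np.linalg.norm(h-t))
fl=w(f,c([(485,204),(474,424),(253,410)]),.004);print('fl',fl.round(4).tolist(),np.linalg.norm(fl[0]-fl[1]),np.linalg.norm(fl[1]-fl[2]))
# fit bridge pose
from scipy.optimize import least_squares
B=np.array([[-56,-50],[-64,59],[56,59],[56,-59],[0,0]])/1e3
W=np.vstack([h[:2],fl[:,:2],s.mean(0)[:2]])
fn=lambda p:np.r_[(np.c_[np.cos(p[2])*B[:,0]-np.sin(p[2])*B[:,1],np.sin(p[2])*B[:,0]+np.cos(p[2])*B[:,1]]+p[:2]-W).ravel()]
r=least_squares(fn,[.5,-.25,-1.6]);print(r.x,np.degrees(r.x[2]),(r.fun.reshape(-1,2)*1e3).round(1).tolist())
"
```

```text
screws [[0.4869, -0.2194, 0.039], [0.5581, -0.2265, 0.039], [0.554, -0.2745, 0.039], [0.4825, -0.2674, 0.039]] [ 0.52037937 -0.24696398  0.039     ]
xdir [-0.08827863 -0.99609582] ydir [ 0.99504422 -0.09943338]
window [[0.5022, -0.2284, 0.036], [0.5431, -0.2316, 0.036], [0.5395, -0.2657, 0.036], [0.4985, -0.2626, 0.036]] [ 0.52082647 -0.24707441  0.036     ]
hinge [ 0.47659714 -0.18676919  0.031     ] tip [ 0.47641345 -0.13109472  0.022     ] 0.056397529073667574
fl [[0.5845, -0.1978, 0.004], [0.5739, -0.3081, 0.004], [0.4582, -0.2891, 0.004]] 0.1108721300475511 0.11727880950281645
[ 0.52072413 -0.24709177 -1.70398031] -97.63087989823575 [[2.0, 1.8], [3.2, 6.3], [-2.2, -2.3], [-3.4, -5.7], [0.3, -0.1]]
```

The bridge centre is at about (0.5206, -0.247) with a yaw near -95.4°, and the hinge agrees with that to 0.5 mm. In the bridge frame the holder sits about 15 mm towards -y and is turned about -3.4°. I'll first push it sideways with both fingers, which also aligns it, and then push it from the tail.

Call:
apply_moves:
  offset:
    - [0,0.15,-0.05]
    - [0,0.3,-0.1]
    - [0,0.45,-0.15]
    - [0,0.6,-0.2]
    - [0,0.75,-0.3]
    - [0,0.9,-0.4]
    - [0,1,-0.45]
    - [0,1,-0.5]
    - [0,1,-0.5]
    - [0,1,-0.5]
  turn:
    - [0,0,-0.035]
    - [0,0,-0.07]
    - [0,0,-0.11]
    - [0,0,-0.15]
    - [0,0,-0.19]
    - [0,0,-0.23]
    - [0,0,-0.27]
    - [0,0,-0.31]
    - [0,0,-0.35]
    - [0,0,-0.39]
  hand: -0.13

```text
time_s: 3.7
tcp_pos: [0.4839, -0.0783, 0.2065]
tool_rot: [-0.0, 0.992, 0.125, -0.0]
force: [-0.4, 0.4, 0.6]
grip_width: 0.04
grasp_force: 0.0
```

Call:
apply_moves:
  offset:
    - [-0.01,0.1,-0.1]
    - [-0.02,0.2,-0.2]
    - [-0.03,0.3,-0.3]
    - [-0.03,0.39,-0.4]
    - [-0.03,0.39,-0.5]
    - [-0.03,0.39,-0.6]
    - [-0.03,0.39,-0.6]
    - [-0.03,0.39,-0.6]
  turn:
    - [0,0,-0.04]
    - [0,0,-0.08]
    - [0,0,-0.11]
    - [0,0,-0.11]
    - [0,0,-0.11]
    - [0,0,-0.11]
    - [0,0,-0.11]
    - [0,0,-0.11]

```text
time_s: 4.37
tcp_pos: [0.4777, -0.0018, 0.0868]
tool_rot: [-0.0, 0.999, -0.046, -0.001]
force: [0.4, -0.1, 0.1]
grip_width: 0.0399
grasp_force: 0.0
```

```bash
python3 -c "
from h import *
wrist('w3')"
```

```text
4.3667 [ 0.4777 -0.0018  0.0868] toolx [ 0.996 -0.091 -0.002] tooly [-0.091 -0.996 -0.   ] [-0.16  0.43  1.84  0.    0.88  1.5 ] 0.03985049916948266 [ 0.4 -0.1  0.1]
```

View pics/w3.png

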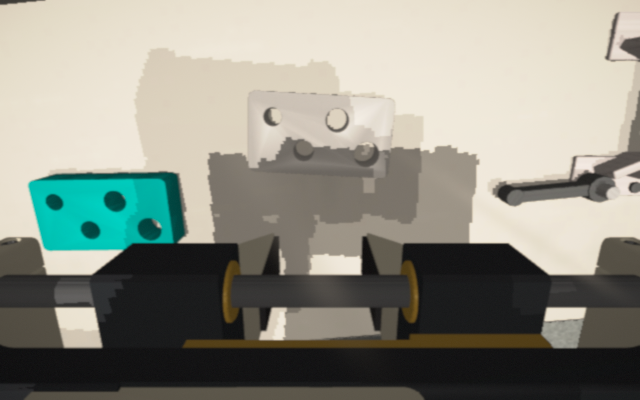

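The view shows the holder's far top corners at (249,92) and (394,99) and the near ones at about (250,163) and (386,170). The turquoise block is to the left, with its right edge near x=185.

```bash
python3 -c "
from h import *
import pickle
f=pickle.load(open('w3.pkl','rb'))
p=w(f,[(249,92),(394,99),(386,168),(249,162)],.022);q=w(f,[(249,171),(385,178)],0)
C=np.array([.5206,-.247]);b=np.array([[-.094,-.9956],[.9956,-.094]])
print(((p[:,:2]-C)@b.T*1e3).round(1).tolist(),((q[:,:2]-C)@b.T*1e3).round(1).tolist())
for n,pp in(('turq',w(f,[(180,173),(185,240)],.022)),('tip',w(f,[(510,195)],.022)),('tcp',np.array([[.4777,-.0018,0]]))): print(n,pp.round(4).tolist(),((pp[:,:2]-C)@b.T*1e3).round(1).tolist())
"
```

```text
[[-283.4, 10.6], [-195.6, 6.7], [-198.2, -35.9], [-285.7, -32.2]] [[-290.5, -42.6], [-194.3, -47.4]]
turq [[0.5124, 0.0857, 0.022], [0.4663, 0.0916, 0.022]] [[-330.5, -39.4], [-332.0, -85.9]]
tip [[0.4781, -0.1264, 0.022]] [[-116.1, -53.6]]
tcp [[0.4777, -0.0018, 0.0]] [[-240.1, -65.8]]
```

Call:
apply_moves:
  offset:
    - [0,0,-0.1]
    - [0,0,-0.2]
    - [0,0,-0.3]
    - [0,0,-0.36]
    - [0,0,-0.39]
    - [0,0,-0.39]
    - [0,0,-0.39]
  turn:
    - [0,0,0]
    - [0,0,0]
    - [0,0,0]
    - [0,0,0]
    - [0,0,0]
    - [0,0,0]
    - [0,0,0]

```text
time_s: 5.0
tcp_pos: [0.4793, -0.0034, 0.0098]
tool_rot: [0.0, 0.999, -0.047, 0.001]
force: [-0.2, -0.8, 0.1]
grip_width: 0.0398
grasp_force: 0.0
```

Call:
apply_moves:
  offset:
    - [0.03,-0.003,0]
    - [0.06,-0.006,0]
    - [0.08,-0.008,0]
    - [0.095,-0.009,0]
    - [0.11,-0.01,0]
    - [0.125,-0.012,0]
    - [0.14,-0.013,0]
    - [0.15,-0.014,0]
    - [0.155,-0.015,0]
    - [0.155,-0.015,0]
  turn:
    - [0,0,0]
    - [0,0,0]
    - [0,0,0]
    - [0,0,0]
    - [0,0,0]
    - [0,0,0]
    - [0,0,0]
    - [0,0,0]
    - [0,0,0]
    - [0,0,0]

```text
time_s: 5.83
tcp_pos: [0.5099, -0.0065, 0.0087]
tool_rot: [0.0, 0.999, -0.047, 0.0]
force: [0.5, -0.2, -0.9]
grip_width: 0.0396
grasp_force: 0.0
```

```bash
python3 -c "
from h import *
wrist('w4')"
```

```text
5.8333 [ 0.5099 -0.0065  0.0087] toolx [ 0.996 -0.093  0.   ] tooly [-0.093 -0.996  0.   ] [-0.16  0.6   1.81 -0.    0.73  1.5 ] 0.03964020525829844 [ 0.5 -0.2 -0.9]
```

View pics/w4.png

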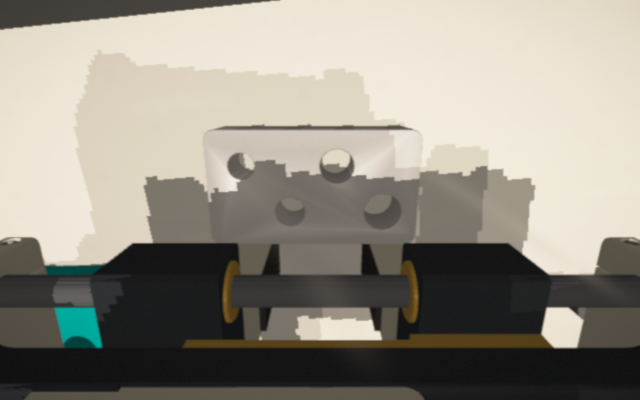

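The block is now square to the fingers, with its far top edge at row 130 from (205,130) to (421,130) and its near edge at row 242. Next I'll compute where it sits in the bridge frame.

```bash
cat >> h.py <<'E'
C=np.array([.5206,-.247]);b=np.array([[-.094,-.9956],[.9956,-.094]])
def B(p): return ((np.atleast_2d(p)[:,:2]-C)@b.T*1e3).round(1).tolist()
E
python3 -c "
from h import *
import pickle
f=pickle.load(open('w4.pkl','rb'))
print(B(w(f,[(205,130),(421,130),(416,242),(210,242)],.022)),B(f['pose'][:2,3]),B([.5099,-.0065]))
"
```

```text
[[-285.1, 27.6], [-197.9, 27.6], [-196.3, -21.2], [-287.2, -21.1]] [[-238.7, 40.3]] [[-238.4, -33.3]]
```

Call:
apply_moves:
  offset:
    - [-0.05,0.005,0]
    - [-0.1,0.01,0]
    - [-0.1,0.01,0.2]
    - [-0.1,0.01,0.4]
    - [-0.05,0.05,0.5]
    - [0,0.1,0.5]
    - [0.05,0.15,0.5]
    - [0.1,0.2,0.5]
    - [0.15,0.27,0.5]
    - [0.21,0.33,0.5]
  turn:
    - [0,0,0]
    - [0,0,0]
    - [0,0,0]
    - [0,0,0.02]
    - [0,0,0.055]
    - [0,0,0.09]
    - [0,0,0.13]
    - [0,0,0.17]
    - [0,0,0.205]
    - [0,0,0.24]

```text
time_s: 6.72
tcp_pos: [0.5518, 0.0603, 0.1088]
tool_rot: [0.0, 0.945, 0.327, 0.0]
force: [-0.2, -0.4, 0.3]
grip_width: 0.0397
grasp_force: 0.0
```

Call:
apply_moves:
  offset:
    - [0,0,0]
    - [0,0,0]
    - [0,0,0]
    - [0,0,0]
    - [0,0,0]
    - [0,0,0]
    - [0,0,0]
    - [0,0,0]
    - [0,0,0]
  turn:
    - [0,0,0.035]
    - [0,0,0.07]
    - [0,0,0.105]
    - [0,0,0.14]
    - [0,0,0.175]
    - [0,0,0.21]
    - [0,0,0.245]
    - [0,0,0.26]
    - [0,0,0.26]
  hand: -0.78

```text
time_s: 7.47
tcp_pos: [0.5515, 0.0595, 0.1087]
tool_rot: [0.0, 0.739, 0.674, 0.0]
force: [0.4, 0.4, -0.0]
grip_width: 0.0101
grasp_force: 0.0
```

```bash
python3 -c "
from h import *
f=wrist('w5');print(B(f['pose'][:2,3]))
from cell import ctrl
print(B(ctrl.state()['tcp_pos']))"
```

```text
7.4667 [0.5515 0.0595 0.1087] toolx [ 0.092  0.996 -0.   ] tooly [ 0.996 -0.092  0.   ] [-0.03  0.51  1.6  -0.    1.02  0.06] 0.010122578703472987 [ 0.4  0.4 -0. ]
[[-381.8, 2.0]]
[[-308.1, 2.0]]
```

Call:
apply_moves:
  offset:
    - [0,0,-0.15]
    - [0,0,-0.3]
    - [0,0,-0.4]
    - [0,0,-0.46]
    - [0,0,-0.49]
    - [0,0,-0.49]
    - [0,0,-0.49]
  turn:
    - [0,0,0]
    - [0,0,0]
    - [0,0,0]
    - [0,0,0]
    - [0,0,0]
    - [0,0,0]
    - [0,0,0]

```text
time_s: 8.1
tcp_pos: [0.5519, 0.0596, 0.0111]
tool_rot: [0.0, 0.74, 0.673, 0.0]
force: [-0.2, 0.1, 1.3]
grip_width: 0.0102
grasp_force: 0.0
```

Call:
apply_moves:
  offset:
    - [-0.002,-0.02,0]
    - [-0.004,-0.04,0]
    - [-0.006,-0.06,0]
    - [-0.009,-0.09,0]
    - [-0.012,-0.13,0]
    - [-0.016,-0.17,0]
    - [-0.02,-0.21,0]
    - [-0.024,-0.25,0]
    - [-0.028,-0.3,0]
    - [-0.033,-0.35,0]
  turn:
    - [0,0,0]
    - [0,0,0]
    - [0,0,0]
    - [0,0,0]
    - [0,0,0]
    - [0,0,0]
    - [0,0,0]
    - [0,0,0]
    - [0,0,0]
    - [0,0,0]

```text
time_s: 8.93
tcp_pos: [0.5448, -0.0115, 0.0107]
tool_rot: [0.0, 0.739, 0.673, 0.0]
force: [0.0, 0.8, 2.7]
grip_width: 0.0101
grasp_force: 0.8
```

Call:
apply_moves:
  offset:
    - [-0.005,-0.05,0]
    - [-0.009,-0.1,0]
    - [-0.014,-0.15,0]
    - [-0.019,-0.2,0]
    - [-0.024,-0.25,0]
    - [-0.028,-0.3,0]
    - [-0.032,-0.34,0]
    - [-0.035,-0.37,0]
    - [-0.037,-0.39,0]
    - [-0.037,-0.39,0]
  turn:
    - [0,0,0]
    - [0,0,0]
    - [0,0,0]
    - [0,0,0]
    - [0,0,0]
    - [0,0,0]
    - [0,0,0]
    - [0,0,0]
    - [0,0,0]
    - [0,0,0]

```text
time_s: 9.77
tcp_pos: [0.5374, -0.0893, 0.0107]
tool_rot: [0.0, 0.74, 0.673, -0.0]
force: [-0.3, -0.1, 0.1]
grip_width: 0.0099
grasp_force: 0.0
```

```bash
python3 -c "
from h import *
from cell import ctrl
import pickle
s=ctrl.state();print(B(s['tcp_pos']))
f=ctrl.grab_frame('scene');pickle.dump(f,open('s1.pkl','wb'))
cv2.imwrite('pics/s1.png',cv2.resize(f['image'][150:300,260:460,::-1],None,fx=4,fy=4,interpolation=cv2.INTER_CUBIC))"
```

```text
[[-158.6, 1.9]]
```

View pics/s1.png

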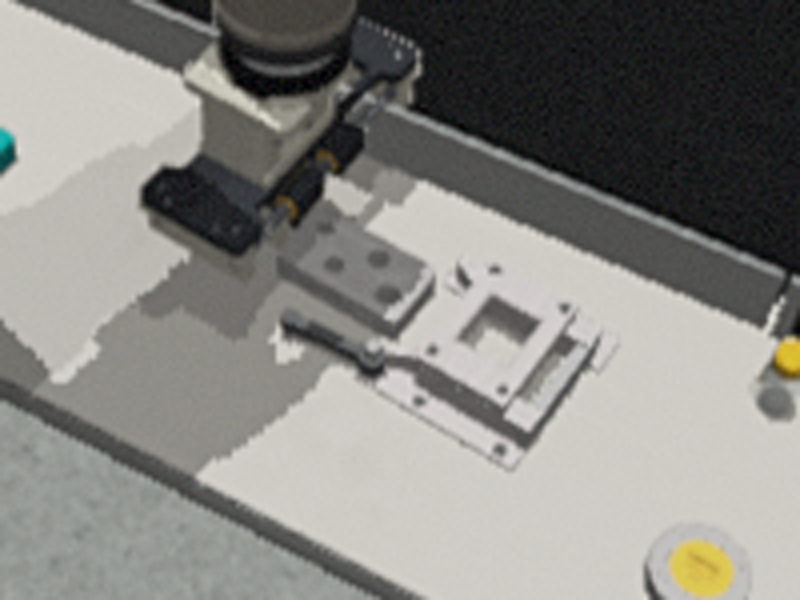

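The block sits squarely in front of the entry. Its front top corners are near (395,322) and (435,272) in the crop, and the keeper is clear. I'll check the lateral position.

```bash
python3 -c "
from h import *
import pickle
f=pickle.load(open('s1.pkl','rb'))
c=lambda l:np.array(l)/4+[260,150]
print('front top corners',B(w(f,c([(393,320),(434,273)]),.022)),'bottom near',B(w(f,c([(396,336)]),0)))
print('deck screws',B(w(f,c([(432,350),(495,270),(565,308),(503,389)]),.039)))
"
```

```text
front top corners [[-59.3, -21.9], [-58.0, 22.6]] bottom near [[-58.6, -17.2]]
deck screws [[-23.4, -37.0], [-23.6, 34.8], [24.9, 35.0], [24.2, -35.9]]
```

It is centred to about 1 mm, so I'll push in.

Call:
apply_moves:
  offset:
    - [-0.003,-0.03,0]
    - [-0.006,-0.06,0]
    - [-0.009,-0.1,0]
    - [-0.013,-0.14,0]
    - [-0.017,-0.18,0]
    - [-0.021,-0.22,0]
    - [-0.025,-0.26,0]
    - [-0.028,-0.3,0]
    - [-0.032,-0.34,0]
    - [-0.035,-0.37,0]
  turn:
    - [0,0,0]
    - [0,0,0]
    - [0,0,0]
    - [0,0,0]
    - [0,0,0]
    - [0,0,0]
    - [0,0,0]
    - [0,0,0]
    - [0,0,0]
    - [0,0,0]

```text
time_s: 10.65
tcp_pos: [0.5304, -0.1635, 0.0107]
tool_rot: [0.0, 0.74, 0.673, 0.0]
force: [0.8, 0.3, -0.1]
grip_width: 0.01
grasp_force: 0.3
```

Call:
apply_moves:
  offset:
    - [-0.002,-0.015,0]
    - [-0.003,-0.03,0]
    - [-0.004,-0.045,0]
    - [-0.006,-0.06,0]
    - [-0.007,-0.075,0]
    - [-0.008,-0.085,0]
    - [-0.009,-0.095,0]
    - [-0.01,-0.105,0]
    - [-0.01,-0.11,0]
    - [-0.01,-0.115,0]
  turn:
    - [0,0,0]
    - [0,0,0]
    - [0,0,0]
    - [0,0,0]
    - [0,0,0]
    - [0,0,0]
    - [0,0,0]
    - [0,0,0]
    - [0,0,0]
    - [0,0,0]

```text
time_s: 11.48
tcp_pos: [0.5285, -0.1855, 0.0108]
tool_rot: [-0.0, 0.739, 0.673, 0.0]
force: [-1.1, 1.0, 0.4]
grip_width: 0.0102
grasp_force: 0.6
```

```bash
python3 -c "
from h import *
from cell import ctrl
s=ctrl.state();print(B(s['tcp_pos']),s['force'])"
```

```text
[[-62.0, 2.1]] [-1.05749559  1.0127478   0.35950334]
```

Only a few millimetres are left. I'll creep in until the force rises.

Call:
apply_moves:
  offset:
    - [0,-0.005,0]
    - [-0.001,-0.01,0]
    - [-0.001,-0.015,0]
    - [-0.001,-0.015,0]
  turn:
    - [0,0,0]
    - [0,0,0]
    - [0,0,0]
    - [0,0,0]

```text
time_s: 11.82
tcp_pos: [0.5285, -0.1867, 0.0108]
tool_rot: [-0.001, 0.74, 0.673, 0.001]
force: [2.5, 8.7, 1.9]
grip_width: 0.01
grasp_force: 4.6
```

Call:
apply_moves:
  offset:
    - [0,-0.004,0]
    - [0,-0.008,0]
    - [0,-0.008,0]
  turn:
    - [0,0,0]
    - [0,0,0]
    - [0,0,0]

```text
time_s: 12.07
tcp_pos: [0.5285, -0.1867, 0.0108]
tool_rot: [-0.002, 0.74, 0.673, 0.001]
force: [3.0, 16.2, 3.8]
grip_width: 0.0102
grasp_force: 7.8
```

Contact force rises with no motion, and the TCP is within about 1 mm of the expected place, so the block is home. Now I'll retreat, lift over the keeper and come down on its robot side.

Call:
apply_moves:
  offset:
    - [0.005,0.05,0]
    - [0.01,0.11,0]
    - [0.02,0.21,0]
    - [0.02,0.21,0.15]
    - [0.02,0.21,0.25]
    - [-0.1,0.23,0.25]
    - [-0.24,0.25,0.25]
    - [-0.38,0.27,0.25]
    - [-0.47,0.29,0.25]
    - [-0.47,0.29,0.25]
  turn:
    - [0,0,0]
    - [0,0,0]
    - [0,0,0]
    - [0,0,0]
    - [0,0,0]
    - [0,0,0]
    - [0,0,0]
    - [0,0,0]
    - [0,0,0]
    - [0,0,0]

```text
time_s: 12.9
tcp_pos: [0.4304, -0.1303, 0.0605]
tool_rot: [-0.002, 0.739, 0.673, -0.001]
force: [-0.0, 0.2, -0.2]
grip_width: 0.0098
grasp_force: 0.0
```

Call:
apply_moves:
  offset:
    - [0,0,0]
    - [0,0,0]
    - [0,0,0]
    - [0,0,-0.08]
    - [0,0,-0.16]
    - [0,0,-0.24]
    - [0,0,-0.245]
    - [0,0,-0.245]
  turn:
    - [0,0,0]
    - [0,0,0]
    - [0,0,0]
    - [0,0,0]
    - [0,0,0]
    - [0,0,0]
    - [0,0,0]
    - [0,0,0]
  hand: -1

```text
time_s: 13.57
tcp_pos: [0.4344, -0.1319, 0.0111]
tool_rot: [-0.001, 0.739, 0.673, -0.0]
force: [-0.1, -1.0, 0.6]
grip_width: 0.0005
grasp_force: 0.0
```

```bash
python3 -c "
from h import *
from cell import ctrl
import pickle
s=ctrl.state();print(s['tcp_pos'],B(s['tcp_pos']),s['force'])
f=ctrl.grab_frame('scene');pickle.dump(f,open('s2.pkl','wb'))
cv2.imwrite('pics/s2.png',cv2.resize(f['image'][150:300,260:460,::-1],None,fx=4,fy=4,interpolation=cv2.INTER_CUBIC))
pts=[(-106,-73),(-108,-55),(-103,-37),(-87.5,-20),(-69.5,-12)]
print([(((np.array(p)/1e3@b+C)-s['tcp_pos'][:2])/.2).round(3).tolist() for p in pts])"
```

```text
[ 0.43442394 -0.13191656  0.01109728] [[-106.5, -96.6]] [-0.14765892 -0.95026173  0.61518438]
[[0.117, -0.013], [0.208, -0.012], [0.295, -0.045], [0.372, -0.13], [0.404, -0.224]]
```

View pics/s2.png

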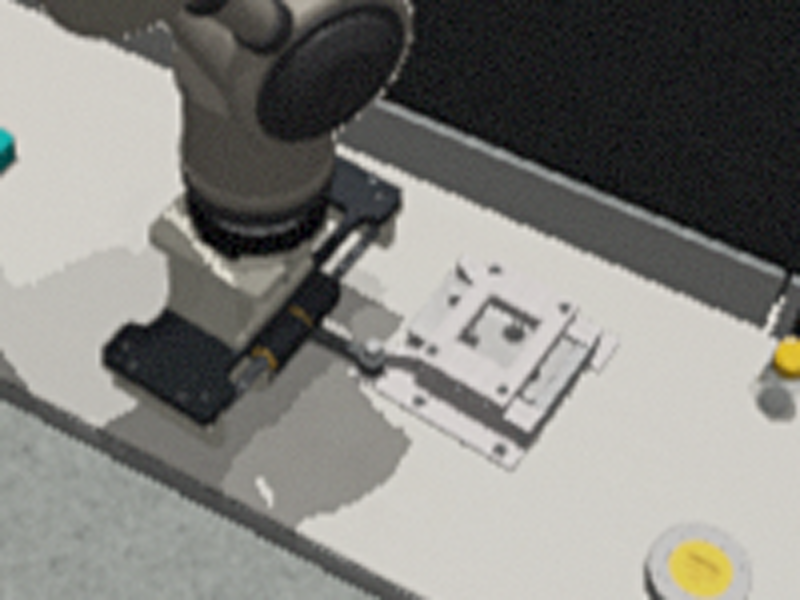

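The block is in the bridge and the shut fingers are beside the keeper. Now I'll swing it along its arc.

Call:
apply_moves:
  offset:
    - [0.03,-0.003,0]
    - [0.06,-0.006,0]
    - [0.09,-0.009,0]
    - [0.12,-0.012,0]
    - [0.15,-0.012,0]
    - [0.18,-0.012,0]
    - [0.21,-0.012,0]
    - [0.24,-0.022,0]
    - [0.27,-0.034,0]
    - [0.295,-0.045,0]
  turn:
    - [0,0,0]
    - [0,0,0]
    - [0,0,0]
    - [0,0,0]
    - [0,0,0]
    - [0,0,0]
    - [0,0,0]
    - [0,0,0]
    - [0,0,0]
    - [0,0,0]

```text
time_s: 14.45
tcp_pos: [0.4939, -0.1412, 0.0117]
tool_rot: [-0.0, 0.739, 0.673, 0.0]
force: [-1.3, -0.8, 0.6]
grip_width: 0.0002
grasp_force: 0.5
```

Call:
apply_moves:
  offset:
    - [0.02,-0.02,0]
    - [0.04,-0.042,0]
    - [0.06,-0.064,0]
    - [0.077,-0.085,0]
    - [0.085,-0.105,0]
    - [0.092,-0.125,0]
    - [0.1,-0.145,0]
    - [0.105,-0.16,0]
    - [0.108,-0.17,0]
    - [0.108,-0.17,0]
  turn:
    - [0,0,0]
    - [0,0,0]
    - [0,0,0]
    - [0,0,0]
    - [0,0,0]
    - [0,0,0]
    - [0,0,0]
    - [0,0,0]
    - [0,0,0]
    - [0,0,0]

```text
time_s: 15.28
tcp_pos: [0.515, -0.1753, 0.0117]
tool_rot: [0.0, 0.74, 0.673, 0.0]
force: [-0.1, 0.3, -0.1]
grip_width: 0.0004
grasp_force: 0.0
```

Call:
apply_moves:
  offset:
    - [0,-0.005,0]
    - [0,-0.01,0]
    - [-0.001,-0.015,0]
    - [-0.001,-0.015,0]
  turn:
    - [0,0,0]
    - [0,0,0]
    - [0,0,0]
    - [0,0,0]

```text
time_s: 15.62
tcp_pos: [0.515, -0.1755, 0.0117]
tool_rot: [-0.001, 0.74, 0.673, 0.001]
force: [2.8, 11.9, 1.9]
grip_width: 0.0004
grasp_force: 6.3
```

```bash
python3 -c "
from h import *
from cell import ctrl
s=ctrl.state();print(B(s['tcp_pos']),s['force'])"
```

```text
[[-70.6, -12.3]] [ 2.83665919 11.93304882  1.94284927]
```

The keeper is firm at its limit, with the same offset of about 1 mm as at the stop. I'll retreat and check.

Call:
apply_moves:
  offset:
    - [0.005,0.05,0]
    - [0.01,0.1,0]
    - [0.02,0.2,0]
    - [0.02,0.2,0.2]
    - [0.02,0.2,0.4]
    - [0,0.3,0.6]
    - [0,0.45,0.7]
    - [0,0.6,0.8]
    - [0,0.7,0.8]
    - [0,0.7,0.8]
  turn:
    - [0,0,0]
    - [0,0,0]
    - [0,0,0]
    - [0,0,0]
    - [0,0,0]
    - [0,0,0]
    - [0,0,0]
    - [0,0,0]
    - [0,0,0]
    - [0,0,0]

```text
time_s: 16.45
tcp_pos: [0.515, -0.0345, 0.1734]
tool_rot: [0.001, 0.738, 0.675, 0.001]
force: [-0.7, -0.0, -1.3]
grip_width: 0.0004
grasp_force: 0.0
```

```bash
python3 -c "
from h import *
from cell import ctrl
f=ctrl.grab_frame('scene');g=ctrl.grab_frame('top')
a=cv2.resize(f['image'][190:290,330:420,::-1],(450,500),interpolation=cv2.INTER_CUBIC)
c=cv2.resize(g['image'][180:250,350:410,::-1],(340,397),interpolation=cv2.INTER_CUBIC)
c=cv2.copyMakeBorder(c,0,103,0,0,cv2.BORDER_CONSTANT)
cv2.imwrite('pics/fin.png',np.hstack([a,c]))"
```

```text
(no output)
```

View pics/fin.png

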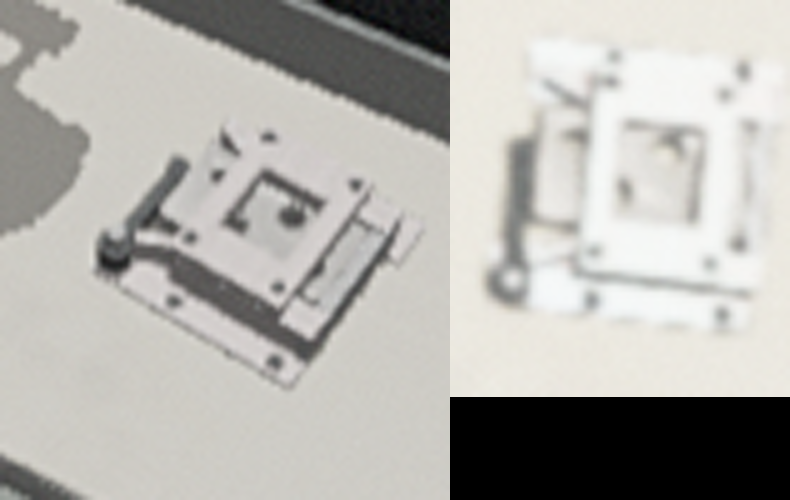

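The block lies in the passage and reaches the stop, visible at about (345,260) in the left half. The keeper is shut across its tail at (518,200) in the right half, and the gripper is clear.

```bash
python3 -c "
from cell import ctrl
print(ctrl.job_done())"
```

```text
the job is handed in; nothing more can be done
None
```

The holder block is pushed home against the stop under the bridge, the keeper is shut behind it at its limit, and the job is handed in at about 16.5 s of the 64 s allowed.

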